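Line up the offcuts by length on the saddle rail

TASK

Line up the four offcuts on the rail in order of length, the shortest on the saddle next to the tall end stop and the longest on the saddle farthest from it, one on each saddle. Lay each piece flat, the same side up as you found it, centred on its saddle with its length squarely across the rail, and let go of it.

Things in the scene. Friction and masses are not known exactly. Their poses are not given: they have to be found in the camera images.
- rubber_piece: black rubber packing block, 30 mm long, 22 mm wide, 20 mm high. Origin: centre of its underside; y along its length, x across its width, z up
- steel_piece: plain steel bar offcut, 85 mm long, 20 mm wide, 12 mm high. Origin: centre of its underside; y along its length, x across its width, z up
- alu_piece: flat aluminium bar offcut with a drilled hole near each end, 118 mm long, 30 mm wide, 16 mm high. Origin: centre of its underside; y along its length, x across its width, z up
- pine_piece: brown pine block, 150 mm long, 60 mm wide, 45 mm high. Origin: centre of its underside; y along its length, x across its width, z up
- saddle_1: one of the four alike flat plywood saddles in a row along a low aluminium rail (the rail is 70 mm wide, 430 mm long, 14 mm high, fixed to the worktop); number 1 counted from the robot's right. 90 mm across the rail (its x), 70 mm along the rail (its y), 6 mm thick, 80 to 96 mm from the next. Origin: centre of its underside, on top of the rail; its flat top is 6 mm above the origin. Fixed
- saddle_2: one of the four alike flat plywood saddles in a row along a low aluminium rail (the rail is 70 mm wide, 430 mm long, 14 mm high, fixed to the worktop); number 2 counted from the robot's right. 90 mm across the rail (its x), 70 mm along the rail (its y), 6 mm thick, 80 to 96 mm from the next. Origin: centre of its underside, on top of the rail; its flat top is 6 mm above the origin. Fixed
- saddle_3: one of the four alike flat plywood saddles in a row along a low aluminium rail (the rail is 70 mm wide, 430 mm long, 14 mm high, fixed to the worktop); number 3 counted from the robot's right. 90 mm across the rail (its x), 70 mm along the rail (its y), 6 mm thick, 80 to 96 mm from the next. Origin: centre of its underside, on top of the rail; its flat top is 6 mm above the origin. Fixed
- saddle_4: one of the four alike flat plywood saddles in a row along a low aluminium rail (the rail is 70 mm wide, 430 mm long, 14 mm high, fixed to the worktop); number 4 counted from the robot's right. 90 mm across the rail (its x), 70 mm along the rail (its y), 6 mm thick, 80 to 96 mm from the next. Origin: centre of its underside, on top of the rail; its flat top is 6 mm above the origin. Fixed
- end_stop: tall dark steel end stop across one end of the rail, 66 mm long, 18 mm thick, 40 mm high (a bolt head on top adds 4 mm); it stands at one or the other end, about 73 mm beyond the centre of the end saddle (the opposite end carries only a 4 mm flat cap). Origin: centre of its underside, on top of the rail, z up. Fixed. Beware: left of the rail, from y about 0.13 m on at x 0.5 to 0.7 m, a clamped-up workpiece stands up to about 0.23 m high
Things that resemble listed ones, but are neither listed nor needed, are in the scene too. Several things have the shape of the alu_piece; the one meant has the colours described above.

How it is judged (in metres and radians):
At the end, for the whole second after the job is handed in: From the tall end stop outward the saddles carry rubber block, steel bar, aluminium bar, pine block; each flat, same side up (tilt under 0.1 rad), centred within 15 mm along and across the rail, length within 0.2 rad of square across the rail, released and at rest (((horizontal distance between end_stop and saddle_1 below 0.12 m and (x of rubber_piece in the frame of saddle_1 between -0.015 and 0.015 m and y of rubber_piece in the frame of saddle_1 between -0.015 and 0.015 m and z of rubber_piece in the frame of saddle_1 between 0.002 and 0.01 m and angle between the y axis of rubber_piece and the x axis of saddle_1, either way round below 0.2 rad) and (x of steel_piece in the frame of saddle_2 between -0.015 and 0.015 m and y of steel_piece in the frame of saddle_2 between -0.015 and 0.015 m and z of steel_piece in the frame of saddle_2 between 0.002 and 0.01 m and angle between the y axis of steel_piece and the x axis of saddle_2, either way round below 0.2 rad) and (x of alu_piece in the frame of saddle_3 between -0.015 and 0.015 m and y of alu_piece in the frame of saddle_3 between -0.015 and 0.015 m and z of alu_piece in the frame of saddle_3 between 0.002 and 0.01 m and angle between the y axis of alu_piece and the x axis of saddle_3, either way round below 0.2 rad) and (x of pine_piece in the frame of saddle_4 between -0.015 and 0.015 m and y of pine_piece in the frame of saddle_4 between -0.015 and 0.015 m and z of pine_piece in the frame of saddle_4 between 0.002 and 0.01 m and angle between the y axis of pine_piece and the x axis of saddle_4, either way round below 0.2 rad)) or (horizontal distance between end_stop and saddle_4 below 0.12 m and (x of rubber_piece in the frame of saddle_4 between -0.015 and 0.015 m and y of rubber_piece in the frame of saddle_4 between -0.015 and 0.015 m and z of rubber_piece in the frame of saddle_4 between 0.002 and 0.01 m and angle between the y axis of rubber_piece and the x axis of saddle_4, either way round below 0.2 rad) and (x of steel_piece in the frame of saddle_3 between -0.015 and 0.015 m and y of steel_piece in the frame of saddle_3 between -0.015 and 0.015 m and z of steel_piece in the frame of saddle_3 between 0.002 and 0.01 m and angle between the y axis of steel_piece and the x axis of saddle_3, either way round below 0.2 rad) and (x of alu_piece in the frame of saddle_2 between -0.015 and 0.015 m and y of alu_piece in the frame of saddle_2 between -0.015 and 0.015 m and z of alu_piece in the frame of saddle_2 between 0.002 and 0.01 m and angle between the y axis of alu_piece and the x axis of saddle_2, either way round below 0.2 rad) and (x of pine_piece in the frame of saddle_1 between -0.015 and 0.015 m and y of pine_piece in the frame of saddle_1 between -0.015 and 0.015 m and z of pine_piece in the frame of saddle_1 between 0.002 and 0.01 m and angle between the y axis of pine_piece and the x axis of saddle_1, either way round below 0.2 rad))) and angle between each of rubber_piece, steel_piece, alu_piece, pine_piece's own z axis and vertical below 0.1 rad and linear speed of each of rubber_piece, steel_piece, alu_piece, pine_piece below 0.02 m/s and angular speed of each of rubber_piece, steel_piece, alu_piece, pine_piece below 0.2 rad/s and contact force between each of rubber_piece, steel_piece, alu_piece, pine_piece and the fingers below 0.1 N); the robot touches nothing.
It also fails if it takes over 115 s, if anything falls off the work surface, if the arm or the gripper's body presses on something with over 40 N, if the wrist force passes 120 N, or if a joint passes its speed limit or range.

ROBOT

A 6-joint arm with a two-finger parallel gripper is mounted at the origin on the work surface; the furniture and walls round the work are solid. World frame = base frame: x ahead of the robot, y to its left, z up, the work surface at z = 0. Lengths are in m, angles in degrees, forces in N, time in s.
With the tool pointing down it reaches from about 0.325 to 1 m from the base axis. Payload 5.1 kg.
Tool frame: the origin (TCP) lies on the centre line of the jaws, within the pads' length; the fingertips stand 22 mm ahead of it and the grasp point (between the pads) lies 3 mm ahead of it (env.tcp_to_tips is the distance from the TCP to the fingertips, in m); y points along the fingers, z is the direction in which the jaws open and shut, and the axes are right-handed (so a half turn about y gives the same grasp; the last joint's range is limited). The gripper opens to 85 mm and grips with 20 to 120 N. Pads are 22 mm wide; open, the fingers measure 114 mm over their backs; the gripper's body (76 mm by 85 mm) begins 54 mm behind the grasp point. The pads swing forward as they close: fully open they stand 13 mm farther back than shut.
Start: joints at [-75.035, 7.093, 94.555, -0, 78.352, -4.733], TCP at [0.219, -0.612, 0.253] pointing down, gripper open.
Joint ranges: [-149.61, 149.61], [-58.7, 133.49], [1.44, 155.28], [-77.14, 257.14], [18.33, 153.61], [-166.67, 166.67]. Speed limits (degrees/s): [147.25, 147.25, 180, 180, 180, 180].

INTERFACE

Orientations are given as a 3x3 rotation matrix whose columns are the frame's x, y, z axes.
In Python, from plant import env gives the robot as it stands.
- The arm moves only by the shell command python3 -m jog 'ROWS' [FORCE]. ROWS is JSON, a list of rows, each an object of numbers: "dx", "dy", "dz": the shift along the world's x, y, z in m; "roll": the turn about the world's z in rad; "hand": the opening in per cent of the stroke, from 0 (shut) to 100 (fully open). In form: [{"dx": .., "dy": .., "dz": .., "roll": .., "hand": ..}, ...]. A call has 1 to 12 rows; each row is the pose to reach, as a shift and turn from the pose measured when the call began; what a row does not reach only later rows make up. A row lasts 1/10 s, in which the tool goes at most 50 mm and 8.59 degrees, less where a joint would pass 70% of its speed; a pose out of reach is approached as far as the arm can. A call with a gripper value outside its range is refused whole. The fingers move at their own pace and stop on an object; FORCE is the grip in N (left out, the last holds). Time passes only in rows, so rows that repeat a pose let the fingers close. It gives the time, the measured TCP pose, the force and the opening at its end, in the units of the state.
- env.get_obs(): the state, without advancing time (a new reading comes with each control period).
- env.camera(name): name is "scene" or "top"; returns a dict with "frame" (400x640x3 uint8, red, green, blue), "camera_matrix" (3x3 intrinsics, pixels), "k1" (the pictures are not rectified: a ray, as slopes to the right and down, at radius r is drawn at 1 + k1 r^2 times it, then the intrinsics apply), "extrinsics" (4x4, takes a point from world to camera coordinates). Camera axes: x right, y down, z forward; pixel columns grow to the right and rows downward; lengths in m; the calibration is good to about 2 mm. A picture is of the moment at which its call begins. There is no depth.
- env.finish_job(): hands the job in, once; it reports no verdict.
The state is a dict: "t": time; "joints": joint angles; "joint_vel": joint speeds; "joint_torque": joint torques, N m; "position": TCP position; "orientation": TCP orientation; "wrist_force": force on the tool from outside, world axes, zero at the start; "wrist_torque": the same for the moment, N m; "gripper_width": finger opening in m.
Only numpy, scipy, OpenCV 4.12 (cv2) and the standard library are available. Lean on these libraries where they do the work, as an engineer would, in place of code of your own. Each camera call takes 0.05 s, during which the arm holds its last target.

## Working session

There is one attempt and no reset: what is moved stays moved. The work goes in short steps, Python scripts to look and compute and a shell command to move; the robot and the scene stay as the last step left them, time stands still between calls to the robot, and variables do not carry over. Pictures are saved under pics/ and viewed, and the job is handed in when it is done.

```bash
ls; mkdir -p pics; python3 - <<'E'
from plant import env
import cv2
o=env.get_obs();print(o['t'],o['position'],o['orientation'],o['gripper_width'])
for n in('scene','top'):
    c=env.camera(n);cv2.imwrite(f'pics/{n}0.png',c['frame'][:,:,::-1]);print(n,c['camera_matrix'],c['k1'],c['extrinsics'])
E
```

```text
pics
0.0 [ 0.21893286 -0.6114185   0.2520605 ] [[-9.41490334e-01 -5.29235409e-04  3.37039569e-01]
 [-3.37039937e-01  2.00693916e-03 -9.41488212e-01]
 [-1.78149010e-04 -9.99997846e-01 -2.06788729e-03]] 0.08554453020479481
scene [[456.81515832   0.         326.87013565]
 [  0.         456.81515832 205.61354192]
 [  0.           0.           1.        ]] 0.011644572794177948 [[-0.79019368 -0.61279897 -0.00844834  0.28966229]
 [-0.2591658   0.34661823 -0.90149259  0.1890803 ]
 [ 0.55536208 -0.71016423 -0.43271207  0.85747902]
 [ 0.          0.          0.          1.        ]]
top [[379.85571432   0.         319.85088599]
 [  0.         379.85571432 197.88583385]
 [  0.           0.           1.        ]] -0.04288362898790683 [[-0.00251554 -0.99988999 -0.014618   -0.0910028 ]
 [-0.99722177  0.00359657 -0.07440301  0.47408757]
 [ 0.0744474   0.01439022 -0.99712111  1.00320567]
 [ 0.          0.          0.          1.        ]]
```

View pics/top0.png

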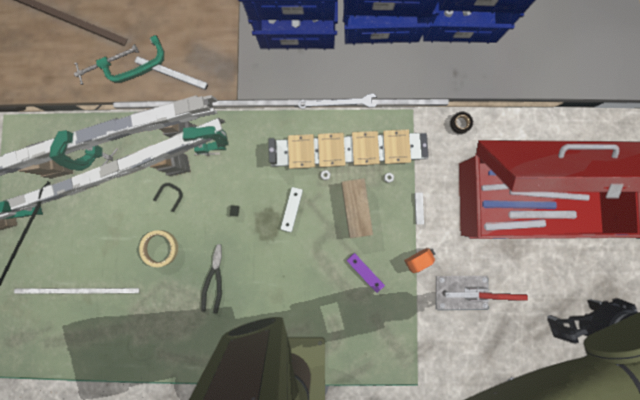

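View pics/scene0.png

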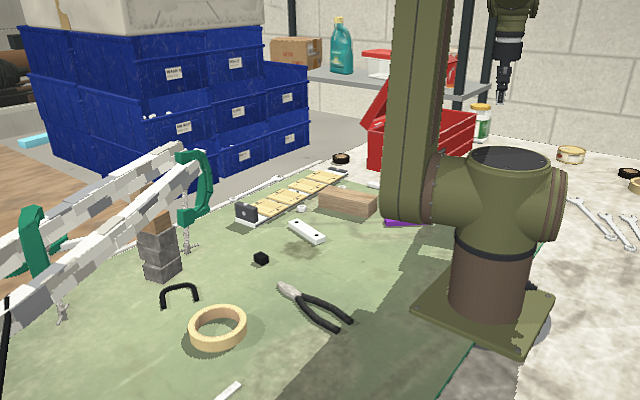

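The tall stop is at the left end of the rail: scene (246,212), top (272,150). So the order is rubber to saddle 4, steel to saddle 3, alu to saddle 2 and pine to saddle 1.

Candidates in the top view:
- **Alu:** white with two holes (291,209), against the purple one (365,272) and the strips in the toolbox.
- **Steel:** grey bar (419,208), against the long strip (76,291), the toolbox bars (515,205) and the bar at (170,73).
- **Rubber:** black cube (234,211).
- **Pine:** brown block (357,208), against the orange thing (420,260).

Next I'll check these in a close crop.

```bash
cat > h.py <<'E'
import numpy as np,cv2
from plant import env
def ray(c,uv):
    p=cv2.undistortPoints(np.array(uv,float).reshape(-1,1,2),c['camera_matrix'],np.array([c['k1'],0,0,0,0.]))[:,0]
    E=c['extrinsics'];R=E[:3,:3];o=-R.T@E[:3,3]
    return o,np.c_[p,np.ones(len(p))]@R
def plane(c,uv,z):
    o,d=ray(c,uv);return (o+d*((z-o[2])/d[:,2])[:,None])[:,:2]
def proj(c,P):
    E=c['extrinsics'];r,_=cv2.Rodrigues(E[:3,:3])
    return cv2.projectPoints(np.array(P,float).reshape(-1,3),r,E[:3,3],c['camera_matrix'],np.array([c['k1'],0,0,0,0.]))[0][:,0]
def save(name,fr,box,s):
    a,b,w,h=box;cv2.imwrite('pics/'+name,cv2.resize(fr[b:b+h,a:a+w,::-1],None,fx=s,fy=s,interpolation=cv2.INTER_CUBIC))
E
python3 - <<'E'
from h import *
c=env.camera('top');np.save('top0.npy',c['frame'])
save('crop0.png',c['frame'],(215,120,230,180),3.4)
E
```

```text
(no output)
```

View pics/crop0.png

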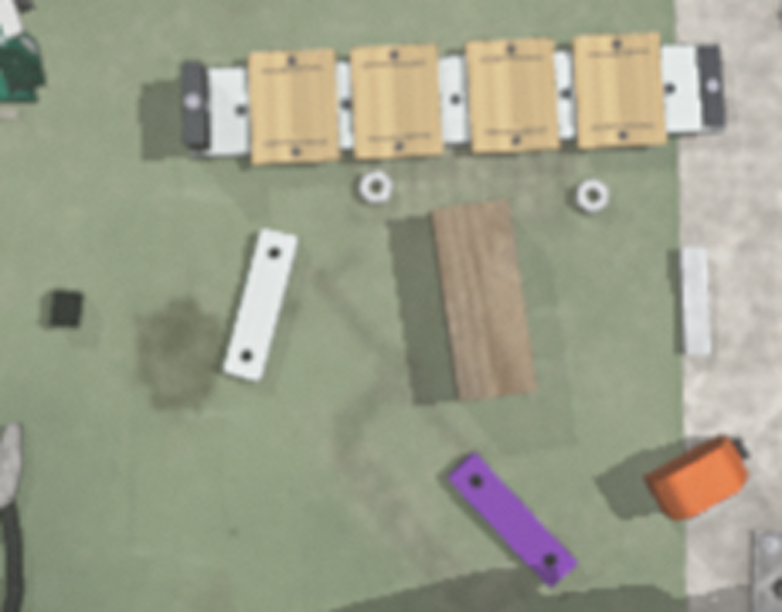

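```bash
python3 - <<'E'
from h import *
print(env.tcp_to_tips)
c=env.camera('top');f=c['frame'];hsv=cv2.cvtColor(f,cv2.COLOR_RGB2HSV)
def rep(n,m,box,z,hl=None):
    x0,y0,w,h=box;M=np.zeros_like(m);M[y0:y0+h,x0:x0+w]=m[y0:y0+h,x0:x0+w]
    cs,_=cv2.findContours(M.astype(np.uint8),cv2.RETR_EXTERNAL,cv2.CHAIN_APPROX_NONE)
    for k in cs:
        if cv2.contourArea(k)<30: continue
        # scale: fit rectangle on plane
        P=plane(c,k[:,0].astype(float),z).astype(np.float32)
        (cx,cy),(a,b),an=cv2.minAreaRect(P*1000)
        bp=cv2.boxPoints(((cx,cy),(a,b),an));e=[bp[1]-bp[0],bp[2]-bp[1]];L=max(e,key=np.linalg.norm)
        t=np.degrees(np.arctan2(L[1],L[0]));t=(t+90)%180-90
        print(n,'c %.1f %.1f size %.0f %.0f'%(cx,cy,max(a,b),min(a,b)),'long axis from x %.1f'%t, cv2.boundingRect(k))
H,S,V=[hsv[...,i].astype(int) for i in range(3)]
print([hsv[y,x].tolist() for x,y in [(300,151),(291,209),(357,208),(419,208),(234,211),(272,150),(310,210),(430,208),(425,145)]])
rep('saddle',(H>10)&(H<25)&(S>80)&(V>140),(275,122,150,55),.020)
rep('alu',(S<30)&(V>170),(275,180,35,60),.016)
rep('pine',(H<20)&(S>50)&(V<190),(335,175,45,70),.045)
rep('steel',(V>205),(410,190,18,36),.012)
rep('rubber',(V<70),(224,202,22,20),.020)
rep('stop',(V<110)&(S<60),(264,132,16,40),.054)
E
```

```text
0.022
[[20, 83, 213], [83, 4, 229], [17, 63, 161], [105, 2, 221], [45, 23, 66], [123, 13, 191], [40, 44, 158], [17, 17, 209], [125, 15, 190]]
saddle c 601.1 -40.6 size 86 65 long axis from x 1.9 (289, 135, 25, 33)
saddle c 604.5 -123.1 size 85 65 long axis from x 3.3 (319, 134, 26, 32)
saddle c 608.9 -215.5 size 86 65 long axis from x 2.4 (353, 132, 26, 33)
saddle c 612.7 -301.3 size 85 68 long axis from x 1.2 (384, 131, 27, 32)
alu c 444.8 -16.1 size 120 32 long axis from x -14.3 (281, 187, 22, 45)
pine c 445.9 -188.5 size 147 59 long axis from x 8.2 (342, 179, 30, 58)
steel c 450.1 -366.0 size 89 30 long axis from x -1.4 (416, 190, 12, 34)
rubber c 440.6 138.2 size 23 19 long axis from x -7.4 (230, 206, 8, 10)
stop c 577.5 32.0 size 35 21 long axis from x 0.5 (268, 151, 9, 14)
stop c 614.7 33.6 size 30 18 long axis from x 0.4 (268, 138, 8, 12)
```

```bash
python3 - <<'E'
from h import *
f=np.load('top0.npy')
a=cv2.resize(f[195:227,220:250],None,fx=13,fy=13,interpolation=0);b=cv2.resize(f[185:230,405:432],None,fx=9,fy=9.25,interpolation=0)
a=cv2.copyMakeBorder(a,0,0,0,10,0);cv2.imwrite('pics/z.png',cv2.hconcat([a,b[:416]])[:,:,::-1])
c=env.camera('scene');save('z2.png',c['frame'],(225,160,200,120),4)
E
```

```text
(no output)
```

View pics/z.png

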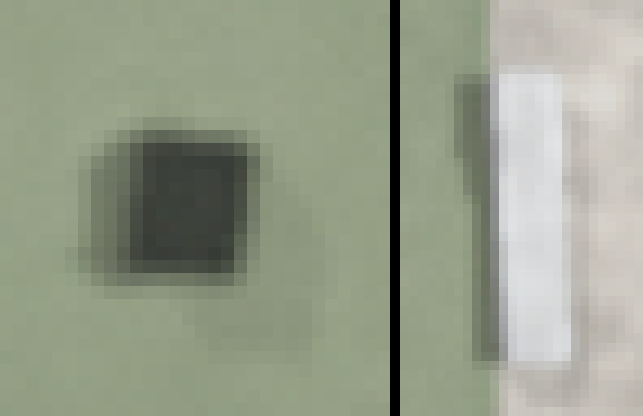

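View pics/z2.png

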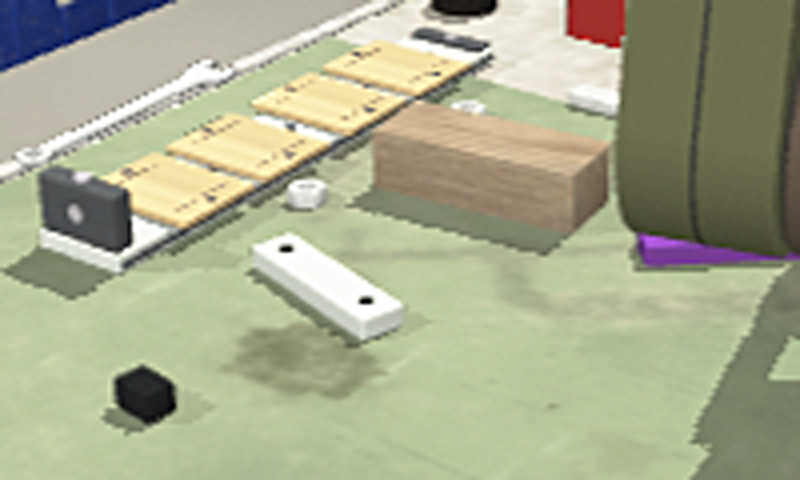

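```bash
python3 - <<'E'
from h import *
c=env.camera('top')
print('steel',plane(c,[[419.4,207.85]],.012),'rubber',plane(c,[[233.8,210.6]],.02))
t=plane(c,[[415.8,192.5],[416.8,224]],.012);d=t[0]-t[1];print('steel ang',np.degrees(np.arctan2(d[1],d[0])))
t=plane(c,[[231,206],[230,216]],.02);d=t[0]-t[1];print('rub ang',np.degrees(np.arctan2(d[1],d[0])))
s=env.camera('scene');print('scene rubber',plane(s,[[225+145/4,160+380/4]],.02))
E
```

```text
steel [[ 0.44632146 -0.36026688]] rubber [[0.44016979 0.13875501]]
steel ang 0.6294689169215045
rub ang -4.940268986869817
scene rubber [[0.43646817 0.14171044]]
```

```bash
python3 -m jog '[{"dx":0.227,"dy":0.251,"dz":0,"roll":-0.326,"hand":60},{"dx":0.227,"dy":0.251,"dz":0,"roll":-0.326,"hand":60},{"dx":0.227,"dy":0.251,"dz":0,"roll":-0.326,"hand":60},{"dx":0.227,"dy":0.251,"dz":0,"roll":-0.326,"hand":60},{"dx":0.227,"dy":0.251,"dz":0,"roll":-0.326,"hand":60},{"dx":0.227,"dy":0.251,"dz":0,"roll":-0.326,"hand":60},{"dx":0.227,"dy":0.251,"dz":0,"roll":-0.326,"hand":60},{"dx":0.227,"dy":0.251,"dz":-0.1,"roll":-0.326,"hand":60},{"dx":0.227,"dy":0.251,"dz":-0.15,"roll":-0.326,"hand":60},{"dx":0.227,"dy":0.251,"dz":-0.15,"roll":-0.326,"hand":60},{"dx":0.227,"dy":0.251,"dz":-0.15,"roll":-0.326,"hand":60}]' 40
```

```text
t: 1.45
position: [0.4418, -0.3564, 0.0948]
orientation: [[-1.0, -0.012, 0.018], [-0.018, 0.012, -1.0], [0.011, -1.0, -0.012]]
wrist_force: [-0.6, 0.4, -0.9]
gripper_width: 0.0516
```

```bash
cat > look.py <<'E'
import sys
from h import *
n,x,y,w,h,s,out=sys.argv[1:8];c=env.camera(n);save(out,c['frame'],(int(x),int(y),int(w),int(h)),float(s))
o=env.get_obs();R=o['orientation'];print(o['t'],o['position'].round(4),'ang %.2f'%np.degrees(np.arctan2(-R[1,0],-R[0,0])),'tilt',R[:2,1].round(3),o['gripper_width'],o['wrist_force'].round(1),o['joint_vel'].round(2))
E
python3 look.py top 340 120 160 130 4.5 p1.png
```

```text
1.5 [ 0.4439 -0.3587  0.0993] ang 1.03 tilt [-0.006  0.007] 0.0514796419866029 [ 0.4 -1.7 -0.1] [-0.2  -3.54 -5.62  0.09  0.04  0.06]
```

View pics/p1.png

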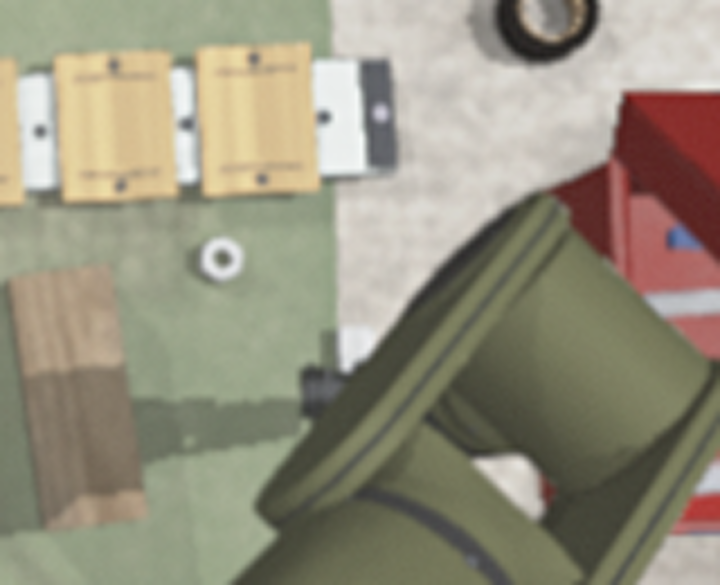

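The arm hides the steel bar, with only its top end visible at (352,345) in the crop. The arm's own position reading agrees with the plan, so I'll descend.

```bash
python3 -m jog '[{"dx":0.002,"dy":-0.0015,"dz":-0.04,"roll":0,"hand":60},{"dx":0.002,"dy":-0.0015,"dz":-0.06,"roll":0,"hand":60},{"dx":0.002,"dy":-0.0015,"dz":-0.074,"roll":0,"hand":60},{"dx":0.002,"dy":-0.0015,"dz":-0.074,"roll":0,"hand":60},{"dx":0.002,"dy":-0.0015,"dz":-0.074,"roll":0,"hand":40},{"dx":0.002,"dy":-0.0015,"dz":-0.074,"roll":0,"hand":20},{"dx":0.002,"dy":-0.0015,"dz":-0.074,"roll":0,"hand":0},{"dx":0.002,"dy":-0.0015,"dz":-0.074,"roll":0,"hand":0},{"dx":0.002,"dy":-0.0015,"dz":-0.074,"roll":0,"hand":0},{"dx":0.002,"dy":-0.0015,"dz":-0.074,"roll":0,"hand":0}]' 40; python3 look.py top 340 120 160 130 4.5 p2.png
```

```text
t: 2.5
position: [0.4473, -0.3615, 0.0279]
orientation: [[-1.0, -0.003, 0.018], [-0.018, 0.004, -1.0], [0.003, -1.0, -0.004]]
wrist_force: [-0.7, 0.7, 7.0]
gripper_width: 0.0184
2.55 [ 0.4473 -0.3614  0.0279] ang 1.03 tilt [-0.003  0.004] 0.018433827682593697 [-1.3  0.4  6.7] [0.11 0.02 0.09 0.02 0.07 0.04]
```

```bash
python3 -m jog '[{"dx":0,"dy":0,"dz":0.04,"roll":0,"hand":0},{"dx":0,"dy":0,"dz":0.08,"roll":0,"hand":0},{"dx":0.03,"dy":0.04,"dz":0.09,"roll":0.026,"hand":0},{"dx":0.05,"dy":0.08,"dz":0.09,"roll":0.026,"hand":0},{"dx":0.08,"dy":0.12,"dz":0.09,"roll":0.026,"hand":0},{"dx":0.11,"dy":0.16,"dz":0.09,"roll":0.026,"hand":0},{"dx":0.13,"dy":0.20,"dz":0.09,"roll":0.026,"hand":0},{"dx":0.158,"dy":0.238,"dz":0.09,"roll":0.026,"hand":0},{"dx":0.158,"dy":0.238,"dz":0.09,"roll":0.026,"hand":0},{"dx":0.158,"dy":0.238,"dz":0.09,"roll":0.026,"hand":0},{"dx":0.158,"dy":0.238,"dz":0.09,"roll":0.026,"hand":0}]'; python3 look.py scene 200 120 200 130 4 p3.png;python3 look.py top 240 100 200 150 4 p4.png
```

```text
t: 3.65
position: [0.6048, -0.124, 0.1178]
orientation: [[-0.999, -0.004, 0.043], [-0.043, 0.003, -0.999], [0.004, -1.0, -0.004]]
wrist_force: [-0.5, -0.2, -1.5]
gripper_width: 0.0186
3.7 [ 0.6046 -0.1244  0.1178] ang 2.45 tilt [-0.004  0.003] 0.018543121923181353 [ 0.6 -0.6 -2.2] [-0.54 -0.06  0.1   0.16 -0.09  0.03]
3.75 [ 0.6046 -0.1246  0.1178] ang 2.42 tilt [-0.004  0.004] 0.01878174977110044 [-0.3 -0.6 -1. ] [-0.2   0.07 -0.09  0.11 -0.03  0.04]
```

View pics/p3.png

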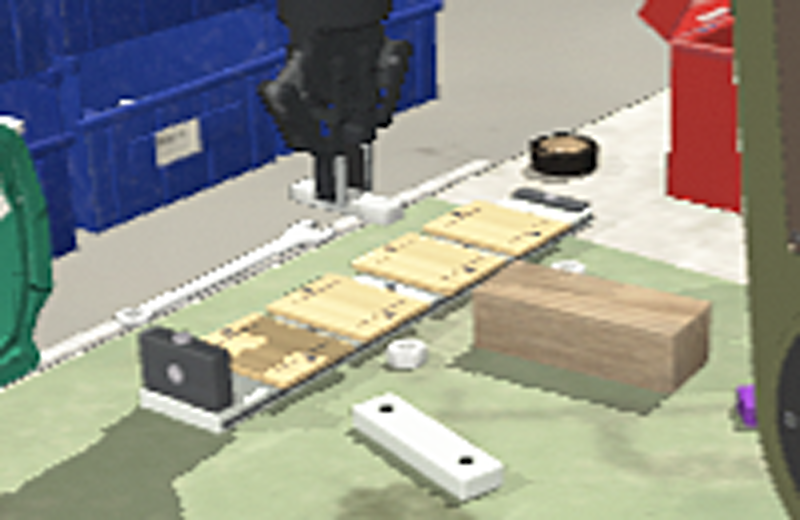

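View pics/p4.png

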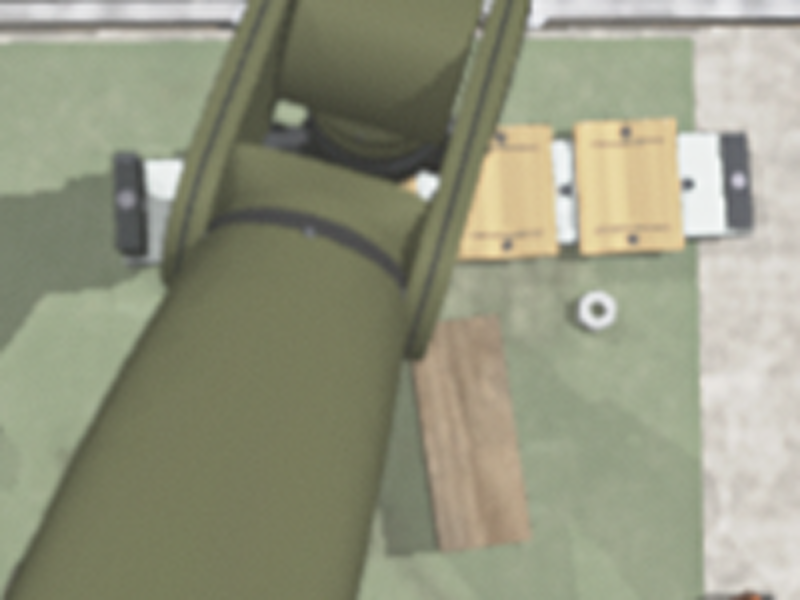

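The scene view shows the steel bar level and central in the jaws, crop (290–400, 195–210). Now I'll lower and release it.

```bash
python3 -m jog '[{"dx":0.001,"dy":0.0015,"dz":-0.03,"roll":0,"hand":0},{"dx":0.001,"dy":0.0015,"dz":-0.055,"roll":0,"hand":0},{"dx":0.001,"dy":0.0015,"dz":-0.066,"roll":0,"hand":0},{"dx":0.001,"dy":0.0015,"dz":-0.069,"roll":0,"hand":0},{"dx":0.001,"dy":0.0015,"dz":-0.069,"roll":0,"hand":0},{"dx":0.001,"dy":0.0015,"dz":-0.069,"roll":0,"hand":0},{"dx":0.001,"dy":0.0015,"dz":-0.069,"roll":0,"hand":30},{"dx":0.001,"dy":0.0015,"dz":-0.069,"roll":0,"hand":50},{"dx":0.001,"dy":0.0015,"dz":-0.069,"roll":0,"hand":50},{"dx":0.001,"dy":0.0015,"dz":-0.04,"roll":0,"hand":55},{"dx":0.001,"dy":0.0015,"dz":0.0,"roll":0,"hand":55},{"dx":0.001,"dy":0.0015,"dz":0.02,"roll":0,"hand":55}]'; python3 look.py scene 200 120 200 130 4 p5.png
```

```text
t: 4.95
position: [0.6072, -0.1235, 0.1418]
orientation: [[-0.999, 0.001, 0.042], [-0.042, 0.002, -0.999], [-0.001, -1.0, -0.002]]
wrist_force: [0.3, 0.4, -0.2]
gripper_width: 0.0471
5.0 [ 0.6089 -0.1239  0.145 ] ang 2.44 tilt [0.006 0.001] 0.04725695934502051 [ 1.5 -0.   2.5] [-0.01  1.38  0.12  0.09 -4.36 -0.04]
```

View pics/p5.png

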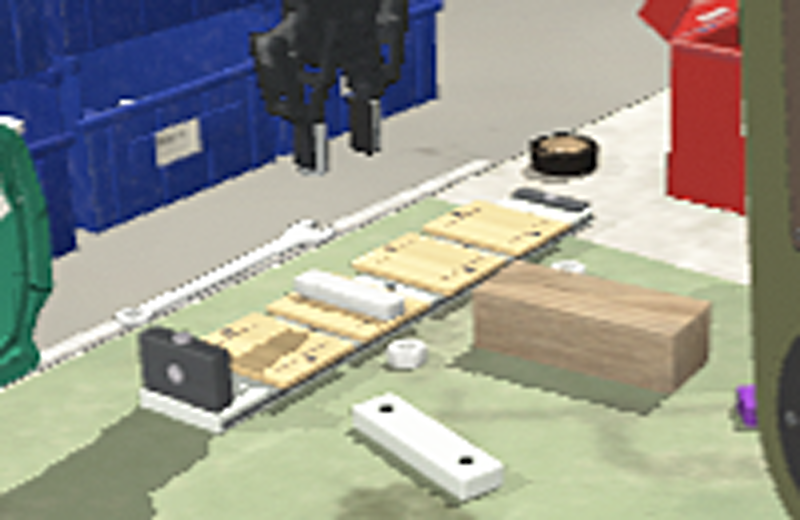

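Steel lies across saddle 3, crop (295–405, 270–320). Next is the aluminium bar at (0.445,-0.016), at -14.3°.

```bash
python3 -m jog '[{"dx":-0.03,"dy":0.02,"dz":0,"roll":-0.1,"hand":65},{"dx":-0.07,"dy":0.045,"dz":0,"roll":-0.2,"hand":65},{"dx":-0.11,"dy":0.07,"dz":0,"roll":-0.291,"hand":65},{"dx":-0.15,"dy":0.10,"dz":-0.02,"roll":-0.291,"hand":65},{"dx":-0.164,"dy":0.1075,"dz":-0.05,"roll":-0.291,"hand":65},{"dx":-0.164,"dy":0.1075,"dz":-0.065,"roll":-0.291,"hand":65},{"dx":-0.164,"dy":0.1075,"dz":-0.065,"roll":-0.291,"hand":65},{"dx":-0.164,"dy":0.1075,"dz":-0.065,"roll":-0.291,"hand":65},{"dx":-0.164,"dy":0.1075,"dz":-0.065,"roll":-0.291,"hand":65}]'; python3 look.py scene 200 120 200 130 4 p6.png;
```

```text
t: 5.9
position: [0.4463, -0.0168, 0.0815]
orientation: [[-0.969, 0.008, -0.246], [0.246, -0.001, -0.969], [-0.009, -1.0, -0.001]]
wrist_force: [-0.3, -0.1, 0.0]
gripper_width: 0.0558
5.95 [ 0.4464 -0.0168  0.0816] ang -14.26 tilt [ 0.009 -0.002] 0.055182614777513794 [-0.2 -0.1 -0.1] [-0.01  0.13  0.04 -0.11 -0.08  0.  ]
```

View pics/p6.png

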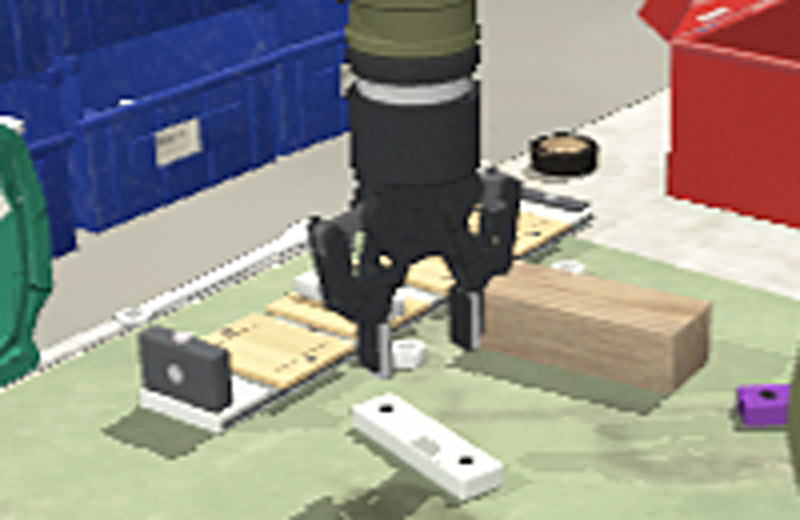

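The jaws straddle the bar. I'll descend and grip.

```bash
python3 -m jog '[{"dx":-0.001,"dy":0.0005,"dz":-0.03,"roll":0,"hand":65},{"dx":-0.001,"dy":0.0005,"dz":-0.045,"roll":0,"hand":65},{"dx":-0.001,"dy":0.0005,"dz":-0.053,"roll":0,"hand":65},{"dx":-0.001,"dy":0.0005,"dz":-0.053,"roll":0,"hand":65},{"dx":-0.001,"dy":0.0005,"dz":-0.053,"roll":0,"hand":45},{"dx":-0.001,"dy":0.0005,"dz":-0.053,"roll":0,"hand":25},{"dx":-0.001,"dy":0.0005,"dz":-0.053,"roll":0,"hand":0},{"dx":-0.001,"dy":0.0005,"dz":-0.053,"roll":0,"hand":0},{"dx":-0.001,"dy":0.0005,"dz":-0.053,"roll":0,"hand":0},{"dx":-0.001,"dy":0.0005,"dz":-0.053,"roll":0,"hand":0}]' 40; python3 look.py scene 200 120 200 130 4 p7.png
```

```text
t: 6.95
position: [0.4467, -0.0166, 0.03]
orientation: [[-0.969, 0.011, -0.246], [0.246, -0.002, -0.969], [-0.012, -1.0, -0.001]]
wrist_force: [-0.3, -0.2, 6.3]
gripper_width: 0.0288
7.0 [ 0.4468 -0.0165  0.03  ] ang -14.26 tilt [ 0.011 -0.002] 0.028448061061458925 [ 0.1 -0.7  6. ] [-0.06 -0.04  0.16 -0.06  0.05  0.01]
```

```bash
python3 -m jog '[{"dx":0,"dy":0,"dz":0.04,"roll":0,"hand":0},{"dx":0,"dy":-0.01,"dz":0.08,"roll":0.05,"hand":0},{"dx":0.03,"dy":-0.04,"dz":0.09,"roll":0.1,"hand":0},{"dx":0.06,"dy":-0.08,"dz":0.09,"roll":0.15,"hand":0},{"dx":0.09,"dy":-0.11,"dz":0.09,"roll":0.2,"hand":0},{"dx":0.12,"dy":-0.15,"dz":0.09,"roll":0.25,"hand":0},{"dx":0.15,"dy":-0.18,"dz":0.09,"roll":0.292,"hand":0},{"dx":0.164,"dy":-0.199,"dz":0.09,"roll":0.292,"hand":0},{"dx":0.164,"dy":-0.199,"dz":0.09,"roll":0.292,"hand":0},{"dx":0.164,"dy":-0.199,"dz":0.09,"roll":0.292,"hand":0},{"dx":0.164,"dy":-0.199,"dz":0.09,"roll":0.292,"hand":0}]'; python3 look.py scene 200 100 200 130 4 p8.png
```

```text
t: 8.1
position: [0.6097, -0.2145, 0.1193]
orientation: [[-0.999, 0.01, 0.044], [-0.044, 0.002, -0.999], [-0.01, -1.0, -0.002]]
wrist_force: [-0.0, 0.3, -1.4]
gripper_width: 0.0289
8.15 [ 0.6098 -0.2144  0.1195] ang 2.51 tilt [0.01  0.002] 0.02854779457376796 [ 0.   0.3 -1.7] [ 0.15 -0.39 -0.29  0.05  0.05 -0.15]
```

View pics/p8.png

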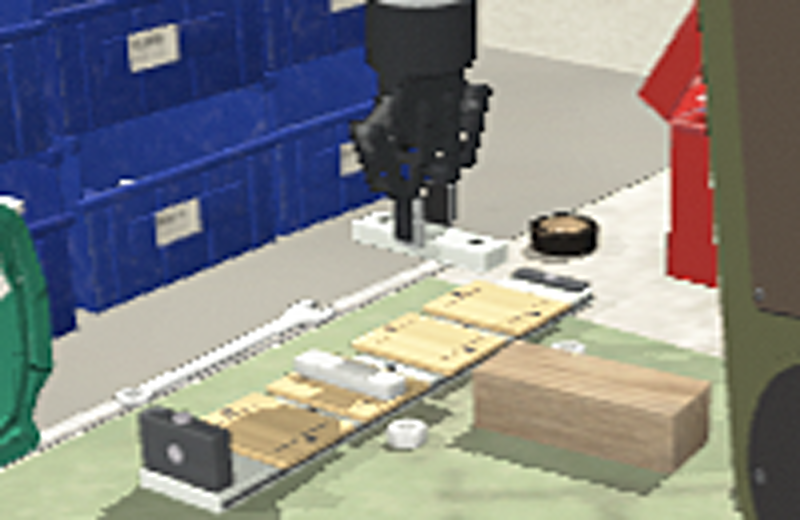

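The bar is level and central in the jaws, crop (350–510, 215–265). Lowering it now.

```bash
python3 -m jog '[{"dx":0.001,"dy":-0.001,"dz":-0.03,"roll":0,"hand":0},{"dx":0.001,"dy":-0.001,"dz":-0.055,"roll":0,"hand":0},{"dx":0.001,"dy":-0.001,"dz":-0.066,"roll":0,"hand":0},{"dx":0.001,"dy":-0.001,"dz":-0.069,"roll":0,"hand":0},{"dx":0.001,"dy":-0.001,"dz":-0.069,"roll":0,"hand":0},{"dx":0.001,"dy":-0.001,"dz":-0.069,"roll":0,"hand":0},{"dx":0.001,"dy":-0.001,"dz":-0.069,"roll":0,"hand":40},{"dx":0.001,"dy":-0.001,"dz":-0.069,"roll":0,"hand":60},{"dx":0.001,"dy":-0.001,"dz":-0.069,"roll":0,"hand":60},{"dx":0.001,"dy":-0.001,"dz":-0.04,"roll":0,"hand":60},{"dx":0.001,"dy":-0.001,"dz":0.0,"roll":0,"hand":70},{"dx":0.001,"dy":-0.001,"dz":0.02,"roll":0,"hand":80}]'; python3 look.py scene 200 100 200 130 4 p9.png
```

```text
t: 9.35
position: [0.6123, -0.2161, 0.1434]
orientation: [[-0.999, 0.015, 0.044], [-0.044, -0.0, -0.999], [-0.015, -1.0, 0.001]]
wrist_force: [0.8, 0.0, 0.8]
gripper_width: 0.0682
9.4 [ 0.6139 -0.2168  0.1469] ang 2.52 tilt [ 0.02  -0.002] 0.06854961728519482 [ 2.  -0.5  3. ] [-0.    1.34 -0.01  0.18 -4.26  0.02]
```

View pics/p9.png

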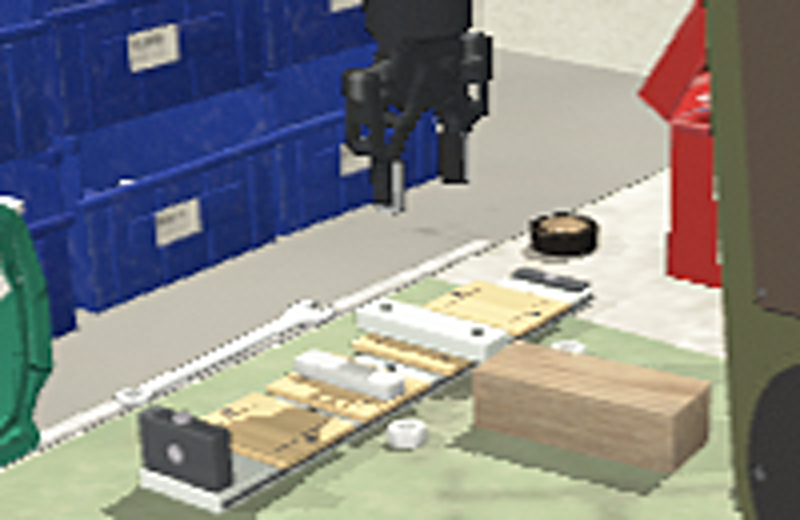

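```bash
python3 -m jog '[{"dx":-0.04,"dy":0.01,"dz":0,"roll":0.05,"hand":100},{"dx":-0.08,"dy":0.02,"dz":0,"roll":0.1,"hand":100},{"dx":-0.12,"dy":0.028,"dz":0,"roll":0.1,"hand":100},{"dx":-0.16,"dy":0.028,"dz":-0.02,"roll":0.1,"hand":100},{"dx":-0.168,"dy":0.028,"dz":-0.035,"roll":0.1,"hand":100},{"dx":-0.168,"dy":0.028,"dz":-0.035,"roll":0.1,"hand":100},{"dx":-0.168,"dy":0.028,"dz":-0.035,"roll":0.1,"hand":100},{"dx":-0.168,"dy":0.028,"dz":-0.035,"roll":0.1,"hand":100},{"dx":-0.168,"dy":0.028,"dz":-0.035,"roll":0.1,"hand":100}]'; python3 look.py scene 200 100 200 130 4 p10.png
```

```text
t: 10.3
position: [0.4476, -0.1894, 0.1131]
orientation: [[-0.989, 0.022, 0.144], [-0.144, -0.001, -0.99], [-0.021, -1.0, 0.004]]
wrist_force: [0.8, 0.3, 0.0]
gripper_width: 0.0856
10.35 [ 0.4473 -0.1892  0.1128] ang 8.28 tilt [ 0.021 -0.001] 0.08519767349315205 [ 0.7 -0.6  0.4] [-0.08 -0.29  0.64  0.01  0.01 -0.01]
```

View pics/p10.png

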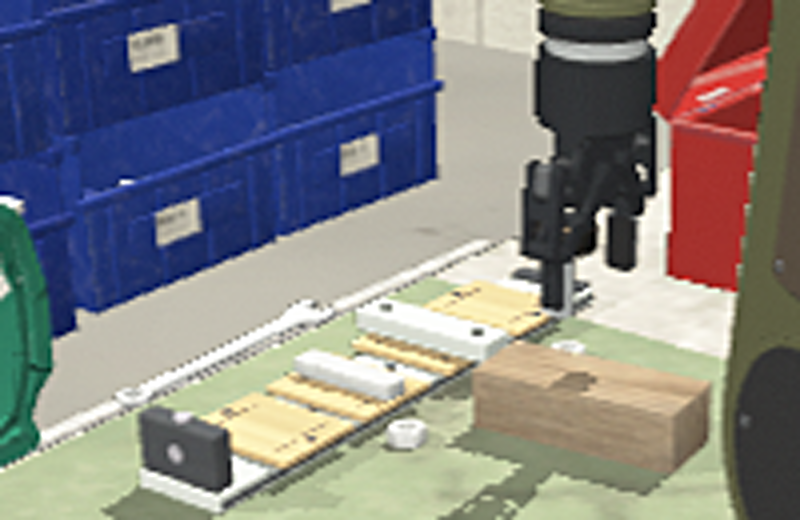

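```bash
python3 -m jog '[{"dx":-0.001,"dy":0.0005,"dz":-0.03,"roll":0,"hand":100},{"dx":-0.001,"dy":0.0005,"dz":-0.055,"roll":0,"hand":100},{"dx":-0.001,"dy":0.0005,"dz":-0.072,"roll":0,"hand":100},{"dx":-0.001,"dy":0.0005,"dz":-0.078,"roll":0,"hand":100},{"dx":-0.001,"dy":0.0005,"dz":-0.078,"roll":0,"hand":100},{"dx":-0.001,"dy":0.0005,"dz":-0.078,"roll":0,"hand":80},{"dx":-0.001,"dy":0.0005,"dz":-0.078,"roll":0,"hand":60},{"dx":-0.001,"dy":0.0005,"dz":-0.078,"roll":0,"hand":40},{"dx":-0.001,"dy":0.0005,"dz":-0.078,"roll":0,"hand":40},{"dx":-0.001,"dy":0.0005,"dz":-0.078,"roll":0,"hand":40}]' 50; python3 look.py scene 200 100 200 130 4 p11.png
```

```text
t: 11.35
position: [0.4476, -0.1894, 0.0365]
orientation: [[-0.989, 0.024, 0.144], [-0.144, -0.002, -0.99], [-0.023, -1.0, 0.006]]
wrist_force: [-0.2, -1.1, 5.7]
gripper_width: 0.0591
11.4 [ 0.4475 -0.1895  0.0365] ang 8.28 tilt [ 0.024 -0.002] 0.05932223322768703 [ 0.5 -0.6  5.6] [ 0.   -0.02  0.03  0.06 -0.06  0.06]
```

View pics/p11.png

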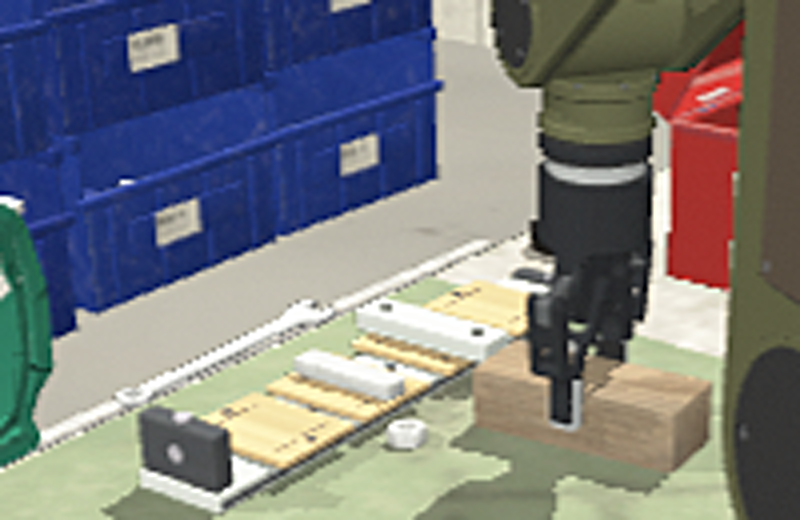

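```bash
python3 -m jog '[{"dx":0,"dy":0,"dz":0.03,"roll":0,"hand":40},{"dx":0,"dy":0,"dz":0.07,"roll":0,"hand":40},{"dx":0.03,"dy":-0.03,"dz":0.09,"roll":-0.05,"hand":40},{"dx":0.06,"dy":-0.05,"dz":0.09,"roll":-0.101,"hand":40},{"dx":0.1,"dy":-0.08,"dz":0.09,"roll":-0.101,"hand":40},{"dx":0.14,"dy":-0.1,"dz":0.09,"roll":-0.101,"hand":40},{"dx":0.167,"dy":-0.1125,"dz":0.09,"roll":-0.101,"hand":40},{"dx":0.167,"dy":-0.1125,"dz":0.09,"roll":-0.101,"hand":40},{"dx":0.167,"dy":-0.1125,"dz":0.09,"roll":-0.101,"hand":40},{"dx":0.167,"dy":-0.1125,"dz":0.09,"roll":-0.101,"hand":40}]'; python3 look.py scene 200 100 200 130 4 p12.png
```

```text
t: 12.4
position: [0.6133, -0.3011, 0.1255]
orientation: [[-0.999, 0.021, 0.043], [-0.044, -0.004, -0.999], [-0.021, -1.0, 0.005]]
wrist_force: [-0.1, -0.4, -2.0]
gripper_width: 0.0588
12.45 [ 0.6133 -0.3012  0.1258] ang 2.49 tilt [ 0.022 -0.004] 0.059008991468113524 [-0.7 -0.3 -0.7] [ 0.05 -0.55 -0.16 -0.1  -0.11  0.  ]
```

View pics/p12.png

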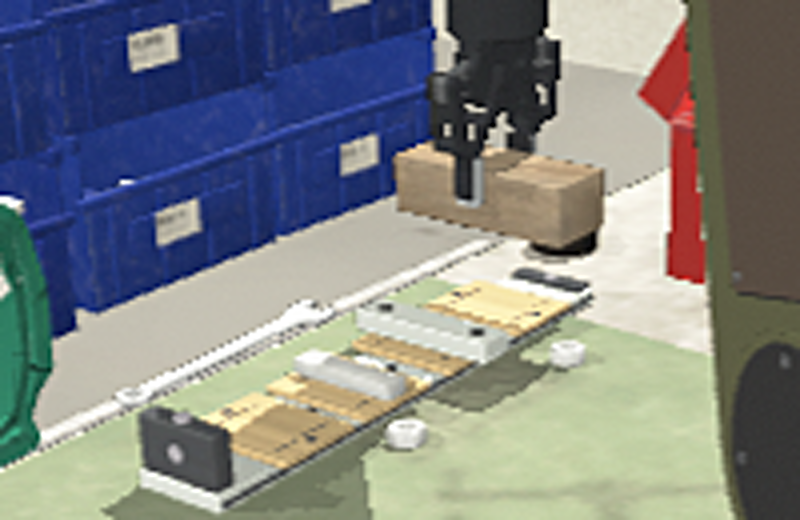

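The pine block is held level, crop (395–605, 145–240). Lowering onto saddle 1.

```bash
python3 -m jog '[{"dx":0.001,"dy":-0.0005,"dz":-0.03,"roll":0,"hand":40},{"dx":0.001,"dy":-0.0005,"dz":-0.055,"roll":0,"hand":40},{"dx":0.001,"dy":-0.0005,"dz":-0.066,"roll":0,"hand":40},{"dx":0.001,"dy":-0.0005,"dz":-0.069,"roll":0,"hand":40},{"dx":0.001,"dy":-0.0005,"dz":-0.069,"roll":0,"hand":40},{"dx":0.001,"dy":-0.0005,"dz":-0.069,"roll":0,"hand":40},{"dx":0.001,"dy":-0.0005,"dz":-0.069,"roll":0,"hand":85},{"dx":0.001,"dy":-0.0005,"dz":-0.069,"roll":0,"hand":95},{"dx":0.001,"dy":-0.0005,"dz":-0.069,"roll":0,"hand":95},{"dx":0.001,"dy":-0.0005,"dz":-0.05,"roll":0,"hand":95},{"dx":0.001,"dy":-0.0005,"dz":-0.01,"roll":0,"hand":95},{"dx":0.001,"dy":-0.0005,"dz":0.03,"roll":0,"hand":80}]'; python3 look.py scene 200 100 200 130 4 p13.png
```

```text
t: 13.65
position: [0.6139, -0.3015, 0.1574]
orientation: [[-0.999, 0.021, 0.043], [-0.043, -0.003, -0.999], [-0.021, -1.0, 0.004]]
wrist_force: [1.5, 0.4, -0.3]
gripper_width: 0.069
13.7 [ 0.6179 -0.3038  0.1677] ang 2.51 tilt [ 0.034 -0.011] 0.06849970118116878 [ 2.6 -1.3  5.5] [-0.14 -0.24 -3.16  0.1  -7.83 -0.01]
```

View pics/p13.png

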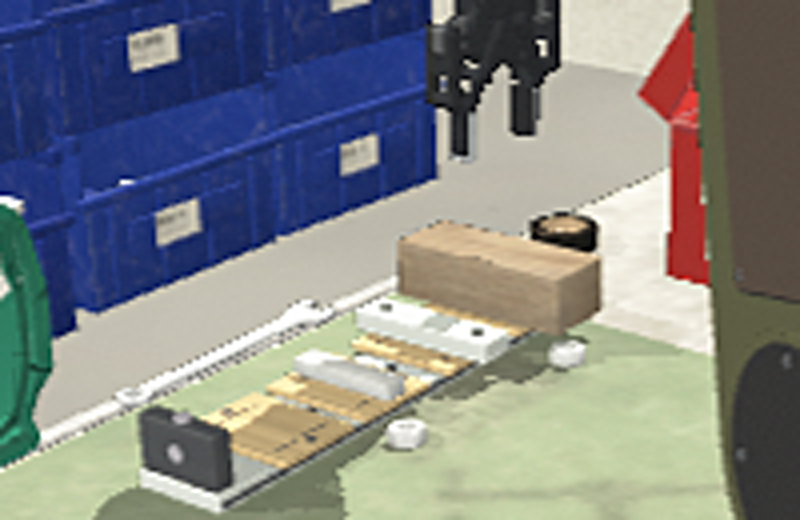

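Pine sits on saddle 1. Before I go to the rubber block, I'll work out how far the clamped workpiece is from it.

```bash
python3 - <<'E'
from h import *
c=env.camera('top')
for z in(.05,.12,.2,.23):print(z,plane(c,[[190,170],[215,150],[150,180],[187,172],[100,195]],z).round(3).tolist())
E
```

```text
0.05 [[0.546, 0.25], [0.599, 0.184], [0.52, 0.357], [0.541, 0.258], [0.481, 0.492]]
0.12 [[0.536, 0.224], [0.585, 0.163], [0.512, 0.324], [0.531, 0.232], [0.475, 0.45]]
0.2 [[0.524, 0.195], [0.569, 0.14], [0.502, 0.286], [0.519, 0.202], [0.468, 0.401]]
0.23 [[0.519, 0.184], [0.562, 0.131], [0.498, 0.272], [0.515, 0.191], [0.466, 0.383]]
```

```bash
python3 -m jog '[{"dx":-0.05,"dy":0.0,"dz":0,"roll":0,"hand":65},{"dx":-0.10,"dy":0.02,"dz":0,"roll":0,"hand":65},{"dx":-0.15,"dy":0.05,"dz":0,"roll":-0.05,"hand":65},{"dx":-0.178,"dy":0.09,"dz":0,"roll":-0.131,"hand":65},{"dx":-0.178,"dy":0.14,"dz":0,"roll":-0.131,"hand":65},{"dx":-0.178,"dy":0.19,"dz":0,"roll":-0.131,"hand":65},{"dx":-0.178,"dy":0.24,"dz":0,"roll":-0.131,"hand":65},{"dx":-0.178,"dy":0.28,"dz":0,"roll":-0.131,"hand":65},{"dx":-0.178,"dy":0.3,"dz":0,"roll":-0.131,"hand":65},{"dx":-0.178,"dy":0.3,"dz":0,"roll":-0.131,"hand":65},{"dx":-0.178,"dy":0.3,"dz":0,"roll":-0.131,"hand":65}]'; python3 look.py scene 180 100 200 150 4 p14.png; python3 look.py top 160 120 160 120 5 p15.png
```

```text
t: 14.85
position: [0.4406, -0.004, 0.167]
orientation: [[-0.996, 0.035, -0.086], [0.086, -0.017, -0.996], [-0.036, -0.999, 0.014]]
wrist_force: [0.6, -0.0, -0.2]
gripper_width: 0.0557
14.9 [ 0.4405 -0.0046  0.1668] ang -5.00 tilt [ 0.034 -0.017] 0.05572784182302028 [ 0.  -1.1 -0.3] [-1.29  0.46 -0.04  0.11  0.    0.18]
14.95 [ 0.4405 -0.0049  0.1666] ang -5.06 tilt [ 0.034 -0.017] 0.05552408694952102 [-0.  -0.1 -0.9] [-0.67  0.25  0.07  0.12 -0.06  0.05]
```

View pics/p14.png

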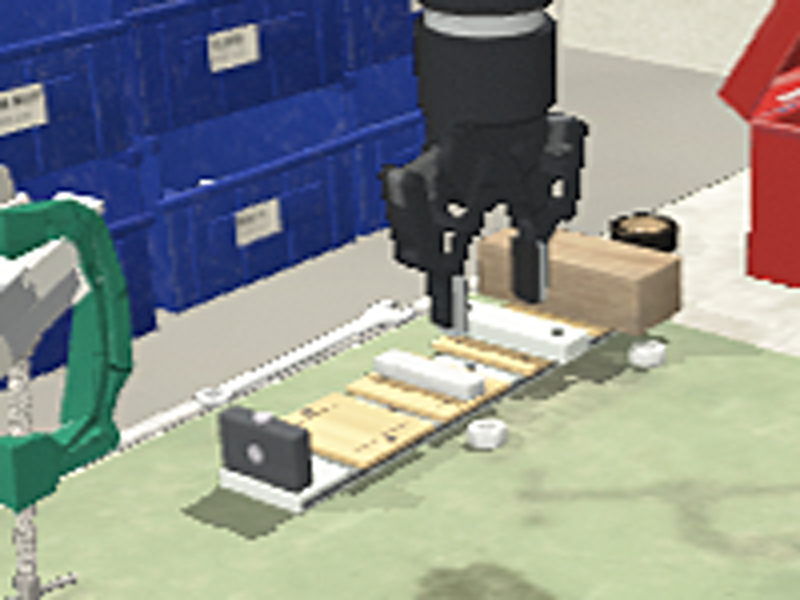

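View pics/p15.png

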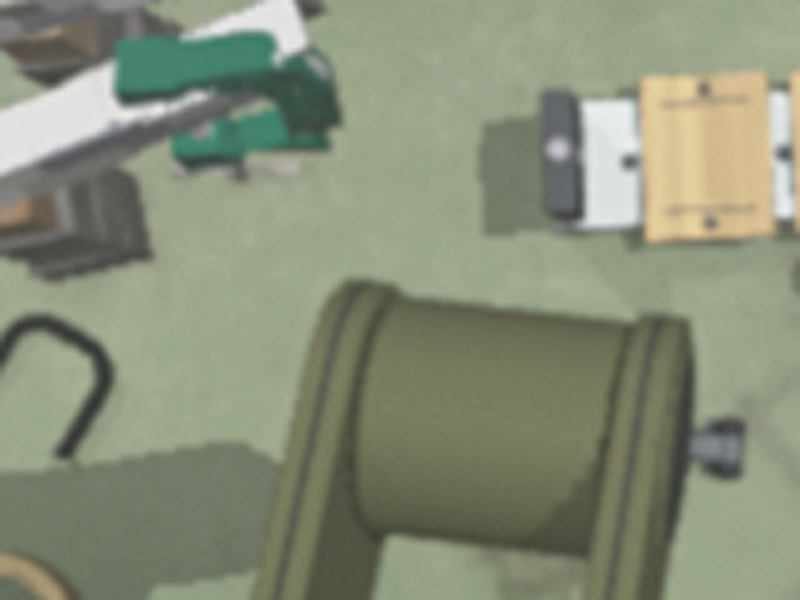

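```bash
python3 -m jog '[{"dx":-0.001,"dy":0.04,"dz":0,"roll":0,"hand":65},{"dx":-0.001,"dy":0.08,"dz":0,"roll":0,"hand":65},{"dx":-0.001,"dy":0.12,"dz":0,"roll":0,"hand":65},{"dx":-0.001,"dy":0.145,"dz":-0.02,"roll":0,"hand":65},{"dx":-0.001,"dy":0.145,"dz":-0.05,"roll":0,"hand":65},{"dx":-0.001,"dy":0.145,"dz":-0.08,"roll":0,"hand":65},{"dx":-0.001,"dy":0.145,"dz":-0.085,"roll":0,"hand":65},{"dx":-0.001,"dy":0.145,"dz":-0.085,"roll":0,"hand":65},{"dx":-0.001,"dy":0.145,"dz":-0.085,"roll":0,"hand":65}]' 30; python3 look.py scene 180 140 150 150 4 p16.png; python3 look.py top 160 120 160 120 5 p17.png
```

```text
t: 15.85
position: [0.4409, 0.1396, 0.0832]
orientation: [[-0.995, 0.036, -0.09], [0.09, -0.016, -0.996], [-0.037, -0.999, 0.013]]
wrist_force: [0.1, 0.6, 0.1]
gripper_width: 0.0555
15.9 [0.4411 0.1398 0.0835] ang -5.13 tilt [ 0.037 -0.016] 0.055845799644717566 [0.9 0.2 0. ] [ 0.27 -0.38 -0.21  0.09 -0.21  0.14]
15.95 [0.4411 0.1399 0.0837] ang -5.12 tilt [ 0.037 -0.016] 0.05594522159791201 [-0.5  0.3  0.2] [ 0.22 -0.11  0.31 -0.13 -0.03 -0.01]
```

View pics/p16.png

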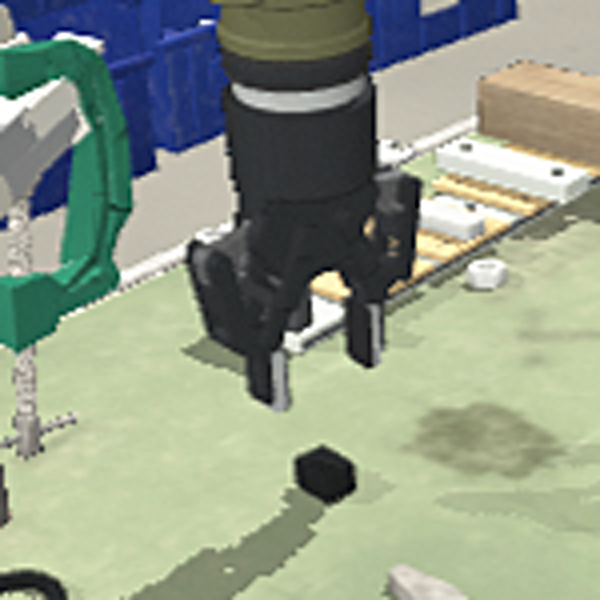

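View pics/p17.png

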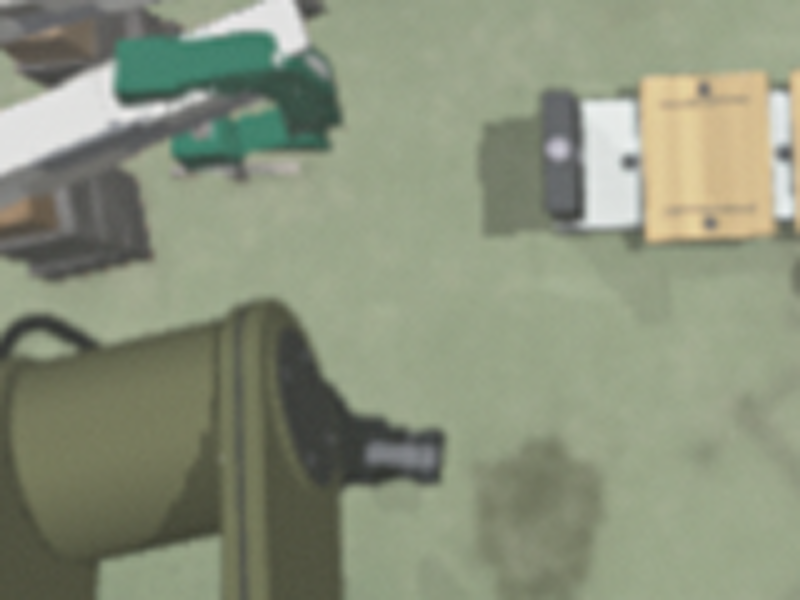

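The jaws straddle the black block, crop (325,475). Descending to grip.

```bash
python3 -m jog '[{"dx":-0.002,"dy":0,"dz":-0.03,"roll":0,"hand":65},{"dx":-0.002,"dy":0,"dz":-0.045,"roll":0,"hand":60},{"dx":-0.002,"dy":0,"dz":-0.052,"roll":0,"hand":60},{"dx":-0.002,"dy":0,"dz":-0.052,"roll":0,"hand":60},{"dx":-0.002,"dy":0,"dz":-0.052,"roll":0,"hand":40},{"dx":-0.002,"dy":0,"dz":-0.052,"roll":0,"hand":25},{"dx":-0.002,"dy":0,"dz":-0.052,"roll":0,"hand":10},{"dx":-0.002,"dy":0,"dz":-0.052,"roll":0,"hand":10},{"dx":-0.002,"dy":0,"dz":-0.052,"roll":0,"hand":10},{"dx":-0.002,"dy":0,"dz":-0.052,"roll":0,"hand":10}]' 30; python3 look.py scene 180 140 150 150 4 p18.png
```

```text
t: 16.95
position: [0.4404, 0.1402, 0.0331]
orientation: [[-0.995, 0.04, -0.09], [0.089, -0.016, -0.996], [-0.041, -0.999, 0.012]]
wrist_force: [-0.9, -0.0, 5.7]
gripper_width: 0.021
17.0 [0.4404 0.1402 0.0331] ang -5.11 tilt [ 0.04  -0.016] 0.020594064263238523 [-0.3 -0.3  6.6] [-0.02  0.01 -0.01 -0.07  0.09  0.06]
```

View pics/p18.png

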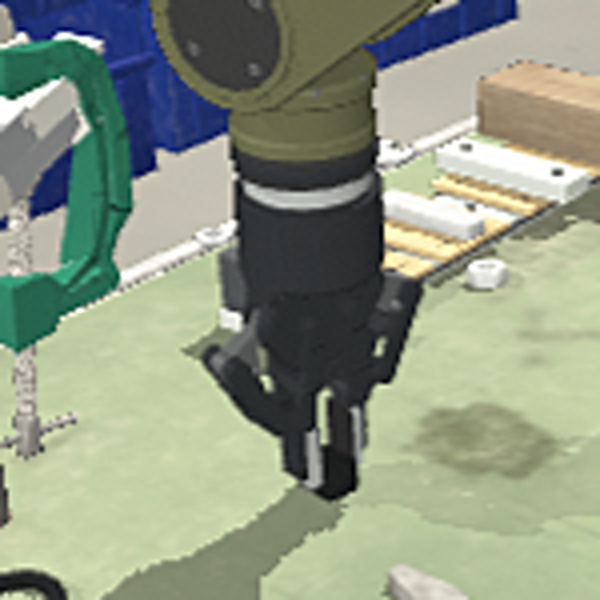

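```bash
python3 -m jog '[{"dx":0,"dy":0,"dz":0.03,"roll":0,"hand":10},{"dx":0,"dy":0,"dz":0.07,"roll":0,"hand":10},{"dx":0,"dy":-0.04,"dz":0.1,"roll":0.03,"hand":10},{"dx":0,"dy":-0.08,"dz":0.1,"roll":0.08,"hand":10},{"dx":0.01,"dy":-0.125,"dz":0.1,"roll":0.133,"hand":10},{"dx":0.03,"dy":-0.165,"dz":0.1,"roll":0.133,"hand":10},{"dx":0.07,"dy":-0.181,"dz":0.1,"roll":0.133,"hand":10},{"dx":0.11,"dy":-0.181,"dz":0.1,"roll":0.133,"hand":10},{"dx":0.15,"dy":-0.181,"dz":0.1,"roll":0.133,"hand":10},{"dx":0.163,"dy":-0.181,"dz":0.1,"roll":0.133,"hand":10},{"dx":0.163,"dy":-0.181,"dz":0.1,"roll":0.133,"hand":10},{"dx":0.163,"dy":-0.181,"dz":0.1,"roll":0.133,"hand":10}]'; python3 look.py scene 180 100 160 140 4.2 p19.png
```

```text
t: 18.2
position: [0.6022, -0.0405, 0.1324]
orientation: [[-0.998, 0.039, 0.044], [-0.044, -0.01, -0.999], [-0.039, -0.999, 0.012]]
wrist_force: [-0.3, 0.4, -1.4]
gripper_width: 0.0211
18.25 [ 0.6019 -0.0405  0.1325] ang 2.52 tilt [ 0.04 -0.01] 0.02094143723291027 [-0.8  0.5 -0.4] [-0.05 -0.84  0.5  -0.03 -0.21  0.07]
```

View pics/p19.png

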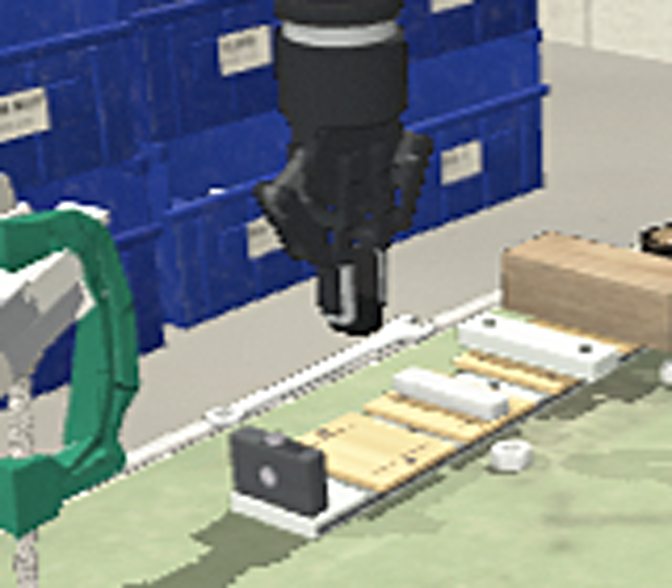

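The rubber block is held. Lowering onto saddle 4.

```bash
python3 -m jog '[{"dx":0.001,"dy":-0.0005,"dz":-0.04,"roll":0,"hand":10},{"dx":0.001,"dy":-0.0005,"dz":-0.065,"roll":0,"hand":10},{"dx":0.001,"dy":-0.0005,"dz":-0.077,"roll":0,"hand":10},{"dx":0.001,"dy":-0.0005,"dz":-0.079,"roll":0,"hand":10},{"dx":0.001,"dy":-0.0005,"dz":-0.079,"roll":0,"hand":10},{"dx":0.001,"dy":-0.0005,"dz":-0.079,"roll":0,"hand":10},{"dx":0.001,"dy":-0.0005,"dz":-0.079,"roll":0,"hand":35},{"dx":0.001,"dy":-0.0005,"dz":-0.079,"roll":0,"hand":50},{"dx":0.001,"dy":-0.0005,"dz":-0.079,"roll":0,"hand":50},{"dx":0.001,"dy":-0.0005,"dz":-0.06,"roll":0,"hand":50},{"dx":0.001,"dy":-0.0005,"dz":-0.02,"roll":0,"hand":50},{"dx":0.001,"dy":-0.0005,"dz":0.03,"roll":0,"hand":50}]'; python3 look.py scene 180 100 160 140 4.2 p20.png
```

```text
t: 19.45
position: [0.601, -0.0407, 0.1609]
orientation: [[-0.998, 0.034, 0.044], [-0.044, -0.009, -0.999], [-0.034, -0.999, 0.01]]
wrist_force: [1.3, -0.4, -0.4]
gripper_width: 0.0426
19.5 [ 0.6071 -0.0416  0.1734] ang 2.54 tilt [ 0.053 -0.012] 0.04293636542365926 [ 3.7 -1.2  6.3] [ -0.15   0.4   -4.22   0.05 -10.56   0.05]
```

```bash
python3 -m jog '[{"dx":-0.04,"dy":0,"dz":0,"roll":0,"hand":60},{"dx":-0.08,"dy":-0.0,"dz":0,"roll":0,"hand":60},{"dx":-0.12,"dy":0,"dz":0,"roll":0,"hand":60},{"dx":-0.16,"dy":0,"dz":0,"roll":0,"hand":60},{"dx":-0.19,"dy":0,"dz":0,"roll":0,"hand":60},{"dx":-0.19,"dy":0,"dz":0,"roll":0,"hand":60},{"dx":-0.19,"dy":0,"dz":0,"roll":0,"hand":60},{"dx":-0.19,"dy":0,"dz":0,"roll":0,"hand":60}]'; python3 look.py top 255 115 185 90 4.2 p21.png;  python3 look.py scene 200 140 200 130 4 p22.png
```

```text
t: 20.3
position: [0.4181, -0.0417, 0.174]
orientation: [[-0.998, 0.054, 0.044], [-0.044, -0.012, -0.999], [-0.053, -0.998, 0.014]]
wrist_force: [-0.4, 0.5, 0.4]
gripper_width: 0.0513
20.35 [ 0.4181 -0.0417  0.1739] ang 2.55 tilt [ 0.053 -0.012] 0.05168003720192258 [-0.9  0.8 -0. ] [-0.02  0.64 -0.03  0.05  0.29 -0.01]
20.4 [ 0.418  -0.0417  0.1737] ang 2.55 tilt [ 0.053 -0.012] 0.05141859284425943 [ 0.2 -0.6 -0. ] [ 0.05  0.22  0.28 -0.08  0.26  0.07]
```

View pics/p21.png

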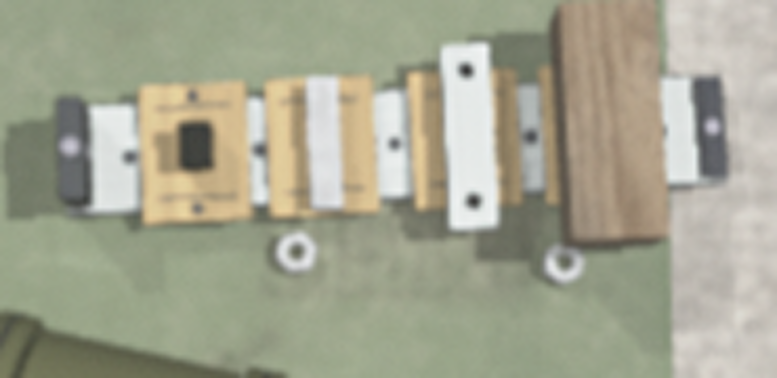

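View pics/p22.png

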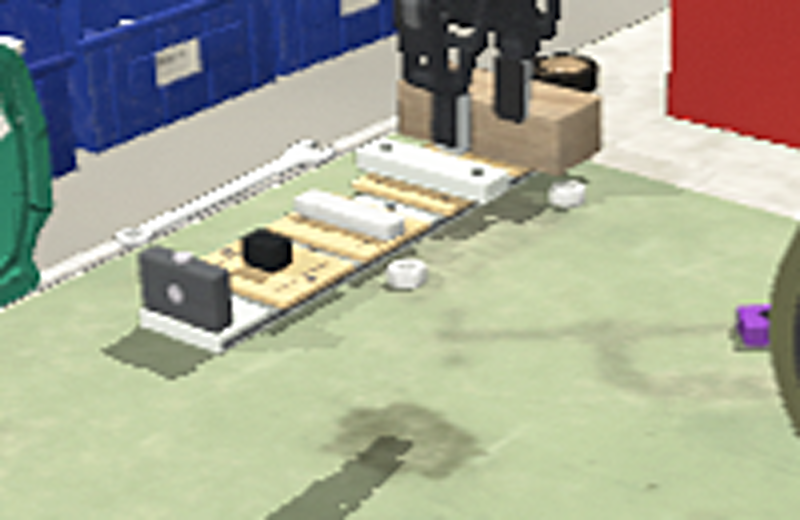

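All four pieces are on their saddles. I'll measure the fit.

```bash
python3 - <<'E'
from h import *
c=env.camera('top');f=c['frame'];hsv=cv2.cvtColor(f,cv2.COLOR_RGB2HSV);H,S,V=[hsv[...,i].astype(int) for i in range(3)]
def rep(n,m,box,z,s):
    x0,y0,w,h=box;M=np.zeros(m.shape,np.uint8);M[y0:y0+h,x0:x0+w]=m[y0:y0+h,x0:x0+w]
    k=max(cv2.findContours(M,0,1)[0],key=cv2.contourArea)
    P=plane(c,k[:,0].astype(float),z).astype(np.float32)*1000
    (cx,cy),(a,b),an=cv2.minAreaRect(P);bp=cv2.boxPoints(((cx,cy),(a,b),an));L=max([bp[1]-bp[0],bp[2]-bp[1]],key=np.linalg.norm)
    t=(np.degrees(np.arctan2(L[1],L[0]))+90)%180-90
    d=np.array([cx-s[0],cy-s[1]]);u=np.array([1,.0445])/np.hypot(1,.0445)
    print(n,'size %.0f %.0f ang %.1f across %.1f along %.1f'%(max(a,b),min(a,b),t,d@u,d@[-u[1],u[0]]))
rep('rubber',V<80,(292,140,20,20),.04,(601.1,-40.6))
rep('steel',(S<30)&(V>150),(326,132,13,33),.032,(604.5,-123.1))
rep('alu',(S<30)&(V>170),(358,124,17,48),.036,(608.9,-215.5))
rep('pine',(S>50)&(V<185)&(H<20),(386,113,29,62),.065,(612.7,-301.3))
E
```

```text
rubber size 24 16 ang 0.1 across -0.1 along -2.5
steel size 87 21 ang 2.3 across 1.6 along -1.6
alu size 120 31 ang 2.7 across -0.6 along -1.6
pine size 150 70 ang 2.2 across -1.8 along 4.3
```

All four are within 5 mm and about 3°. The pine's extra width is its visible side face, which also accounts for its 4 mm offset. Handing in.

```bash
python3 - <<'E'
from plant import env
print(env.get_obs()['joint_vel'].round(2));print(env.finish_job())
E
```

```text
[ 0.02 -0.09  0.28 -0.05  0.07  0.06]
the job is handed in; nothing more can be done
None
```

I put all four pieces on the rail and handed the job in after about 20 s of the 115 s. From the tall stop (at the robot's left) outward they are rubber on saddle 4, steel on saddle 3, aluminium on saddle 2 and pine on saddle 1. All are released, and the arm is pulled back clear of them.

My last top-view check measured each piece against its saddle centre; square across the rail is about 2.5°:

| Piece | Across the rail | Along the rail | Length direction |
|---|---|---|---|
| Rubber | -0.1 mm | -2.5 mm | 0.1° |
| Steel | 1.6 mm | -1.6 mm | 2.3° |
| Aluminium | -0.6 mm | -1.6 mm | 2.7° |
| Pine | -1.8 mm | 4.3 mm | 2.2° |

All are well inside the 15 mm and 0.2 rad limits, and both views show them lying flat.

- **Two sizes measured off:** the pine came out 70 mm wide instead of 60 because its side face was in the mask, so its 4.3 mm is probably overstated. The rubber came out 24 × 16 mm instead of 30 × 22, so its angle is only rough.
- **Tool tilt:** the tool drifted to about 3° off vertical over the moves. I saw no effect on the pieces.

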